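# Clamp a glued stretcher-bar block in the bench press until the load tab pops

### The arm

A 6-joint arm with a two-finger parallel gripper is mounted at the origin on the work surface. World frame = base frame: x ahead of the robot, y to its left, z up, the work surface at z = 0. Lengths are in m, angles in rad, forces in N, time in s.
With the tool pointing down it reaches from about 0.25 to 0.85 m from the base axis. Payload 12.5 kg.
Tool frame: the origin (TCP) lies midway between the tips of the shut fingers; the grasp point (between the pads) lies 19 mm behind it (env.grip_point_offset is the z of the grasp point in the tool frame, in m); z points along the fingers, y is the line along which they close (so a half turn about z gives the same grasp; the last joint's range is limited). The gripper opens to 93 mm and grips with 3 to 60 N. Pads are 15 mm wide; open, the fingers measure 128 mm over their backs; the gripper's body (75 mm by 188 mm) begins 65 mm behind the grasp point.
Start: joints at [1.252, 0.351, 1.652, -0, 1.139, -0.085], TCP at [0.127, 0.535, 0.219] pointing down, gripper open.
Joint ranges: [-2.75, 2.75], [-0.79, 2.1], [0.01, 2.65], [-1.57, 4.71], [0.07, 3.14], [-2.87, 2.87]. Speed limits (rad/s): [2.22, 2.22, 2.79, 3.14, 3.14, 3.14].

### API

Orientations are given as a unit quaternion [x, y, z, w].
In Python, from bench import env gives the robot as it stands.
- The arm moves only by the tool jog_arm, never from a script. Its argument "targets" is a list of rows, each a list of 3 entries, a list of its own where there are three numbers: the shift along the tool's x, y, z in m, then the turn about the tool's z in rad, then the finger opening in m, from 0 to 0.093. A call has 1 to 5 rows; each row shifts and turns the commanded pose from where the row before left it, along the tool's axes as they then stand; what a row does not reach is not made up. A row lasts 1/12 s, in which the tool goes at most 41.7 mm and 7.16 degrees, less where a joint would pass 70% of its speed; a pose out of reach is approached as far as the arm can. A call is refused whole if a number of a shift passes 0.0417 or a number of a turn 0.125, either way. A call with a gripper value outside its range is refused whole. The fingers move at their own pace and stop on an object; "squeeze" is the grip in N (left out, the last holds). Time passes only in rows, so rows that do not move let the fingers close. It gives the time, the measured TCP pose, the force, the opening and the grip force at its end, in the units of the state.
- env.state(): the state, without advancing time (a new reading comes with each control period).
- env.snapshot(name): name is "scene" or "top"; returns a dict with "color" (384x512x3 uint8, blue, green, red), "depth" (384x512 float32, m along the optical axis (not along the pixel's ray), 0 where there is no reading), "mtx" (3x3 intrinsics, pixels), "dist_coeffs" ([k1, k2, p1, p2, k3] as OpenCV has them; the pictures are not rectified), "eye" and "attitude" of the camera in the world. Camera axes: x right, y down, z forward; pixel columns grow to the right and rows downward; lengths in m; the calibration is good to about 2 mm. A picture is of the moment at which its call begins.
- env.hand_in(): hands the job in; it is judged then, once.
The state is a dict: "t": time; "joint_pos": joint angles; "joint_vel": joint speeds; "joint_torque": joint torques, N m; "tcp_pos": TCP position; "orientation": TCP orientation; "force": force on the tool from outside, world axes, zero at the start; "torque": the same for the moment, N m; "width": opening from 0.0 (shut) to 1.0 (fully open); "gripper_force": force on a finger pad.
Only numpy, scipy, OpenCV 4.12 (cv2) and the standard library are available. Lean on these libraries where they do the work, as an engineer would, in place of code of your own. Each camera call takes 0.05 s, during which the arm holds its last target. There are 200 camera calls.

### The job

Lay the stretcher bar that has the dark block glued on its end on the bed of the green press, block under the pad, and slide it gently home against both the side fence and the end stop. Then crank the screw down, clockwise, until the load tab pops out of the press head showing orange, and leave it clamped like that: tightened further, the tab jumps on to red and the joint is spoilt. Do not disturb the other things on the table.

Things in the scene. Friction and masses are not known exactly. Their poses are not given: they have to be found in the camera images.
- bar_mid (a point): the work: pale stretcher bar 260 long, 44 wide, 32 high, 0.18 to 0.29 kg, with a dark 44 x 44 x 12 block glued on top of one end, flush with the end. This point: half-way up the bar (16 above its underside), 15 from mid-length on the end away from the block; grasp here across the 44 width. x runs along the bar to the block (block centre at 123, bar's end at 145), z up
- block (a point): centre of the top face of the dark glued block, 44 above the bar's underside, 22 from the bar's end; axes as bar_mid
- seat (a point): point on the steel bed of the green press (bolted down), 25 above the table, straight under the screw's axis: the block's centre comes over it. x runs along the bed from the robot's side to the end stop, y from the column to the open side, z up. Bed: x -175 to 50, y -50 to 50. Column: y below -67, x -40 to 40. The bar lies along x, block at the stop end
- stops: dark steel fence and end stop on the press bed, 18 high; origin on the table straight under the screw's axis, axes as seat. Fence: face at y = -22 of seat, x = -50 to 22; the bar's side rests on it. End stop: face at x = 22 of seat, y = -32 to 22; the bar's block end rests on it. With both touched the block is centred over the seat point
- head (a point): on the screw's axis in the top face of the press head, 143 above the bed; axes as seat. The head reaches 25 each way in x and to y = 45; its underside is 92 above the bed. The round pad under it (37 across) stands, raised, 55 to 62 above the bed at the start, so bring the block in low (44 high), from the open side
- knob (a point): centre of the free-spinning black knob, 25 across, 46 tall, upright, on the crank above the head, 60 from the screw's axis; crank arm 25 under this point. Clockwise from above lowers pad, crank and knob, 16 a turn; 0.9 to 1.6 turns are needed. It takes about 5 N, 8 N under load; the screw stays where it is left. Pressing or lifting the knob strains the sprung nut
- tab (a joint): load tab in the small dark block on the nose (+y end) of the press head, 22 wide, 7 thick: 0 in; springs out 0.014 m, showing orange, when the pad presses with the set force, and stays out; if some 16 N (an eighth of a turn) more is put on, it springs on to 0.028, showing red: too tight. The set force is as last adjusted, somewhere from 40 to 80 N
- pad_screw: the screw with its round steel pad (37 across), which comes down on the block. Origin on the screw's axis, 87 under the pad's face. The nut in the head is sprung: from 20 N on the screw is pushed up about 1 mm for each 8 N, so the pad bears for about 0.15 to 0.5 turn before the tab pops
- spare_bar: plain stretcher bar like the work but without a block, 260 x 44 x 32; a bystander (origin: centre of underside)
- white_tube: big white paint tube lying down, 190 long, 48 thick; a bystander
- yellow_tube: small paint tube with a yellow band, 110 long, 24 thick; a bystander
- red_tube: small paint tube with a red band, 110 long, 24 thick; a bystander
- glue_bottle: white glue bottle with yellow label, 52 across, 150 tall; a bystander
- flat_brush: flat brush with a teal handle, lying; a bystander
- gesso_jar: white lidded jar, 72 across, 90 tall; a bystander

How it is judged:
On the way, in this order (a step that is already met when the one before it is completed fails the run):
1. the bar lies on the bed, home against the fence and the end stop (x of block in the frame of seat above -0.0025 m and y of block in the frame of seat below 0.0025 m and z of block in the frame of seat below 0.047 m and angle between the x axis of bar_mid and the x axis of seat, either way round below 0.04 rad), for 0.2 s.
2. the load tab has popped out (value of joint tab above 0.01 m), for 0.2 s.
At the end, for the whole second after the job is handed in: Bar lies on the bed along it (within 0.045 rad), the block's centre at most 3 mm short of its place at the stop and at the fence; tab out 10 to 19 mm (orange, not red); pad still pressing on the block with over 25 N; bar at rest; no other thing moved by over 30 mm (x of block in the frame of seat above -0.003 m and y of block in the frame of seat below 0.003 m and z of block in the frame of seat below 0.047 m and angle between the x axis of bar_mid and the x axis of seat, either way round below 0.045 rad and value of joint tab between 0.01 and 0.019 m and contact force between bar and pad_screw above 25 N and linear speed of bar below 0.01 m/s); the robot touches nothing.
It fails at once if over-tightened: the tab springs on to its red part (value of joint tab above 0.019 m).
It fails at once if the bar is rammed against the fence or stop (contact force between bar and stops above 40 N).
It fails at once if another thing on the table is moved by more than 30 mm (distance of any of spare_bar, white_tube, yellow_tube, red_tube, glue_bottle, flat_brush, gesso_jar from where it was at the start of the episode above 0.03 m).
It also fails if it takes over 72 s, if anything falls off the work surface, if the arm or the gripper's body presses on something with over 40 N, if the wrist force passes 120 N, or if a joint passes its speed limit or range.

## Working session

There is one attempt and no reset: what is moved stays moved. The work goes in short steps, Python scripts to look and compute and a tool call to move; the robot and the scene stay as the last step left them, time stands still between calls to the robot, and variables do not carry over. Pictures are saved under pics/ and viewed, at most 10 in all, crops included, and the job is handed in when it is done.

Besides the shell and the picture viewer there is one more tool, called after "Call:" as name([rows], argument=value, ...), one row to a line, values as JSON. jog_arm: Moves the arm, as the interface text tells. Its arguments: {"type":"object","properties":{"targets":{"type":"array"},"squeeze":{"type":"number"}},"required":["targets"]}

```bash
ls; mkdir -p pics
cat > h.py <<'E'
import numpy as np, cv2
from bench import env
from scipy.spatial.transform import Rotation as R
def shot(n,f=None):
    s=env.snapshot(n)
    if f: cv2.imwrite('pics/'+f,s['color'])
    return s
def rot(s):
    a=np.array(s['attitude'],float)
    return a if a.shape==(3,3) else R.from_quat(a).as_matrix()
def ray(s,uv):
    p=cv2.undistortPoints(np.array(uv,float).reshape(-1,1,2),np.array(s['mtx']),np.array(s['dist_coeffs'])).reshape(-1,2)
    return np.c_[p,np.ones(len(p))]@rot(s).T
def plane(s,uv,z):
    d=ray(s,uv); e=np.array(s['eye']); return e+d*((z-e[2])/d[:,2])[:,None]
def deproj(s,uv):
    uv=np.array(uv).reshape(-1,2).astype(int); d=ray(s,uv); return np.array(s['eye'])+d*s['depth'][uv[:,1],uv[:,0]][:,None]
def cloud(s):
    v,u=np.mgrid[0:384,0:512]; P=deproj(s,np.c_[u.ravel(),v.ravel()]).reshape(384,512,3); P[s['depth']==0]=np.nan; return P
E
python3 - <<'E'
from h import *
for n in('scene','top'):
    s=shot(n,n+'0.png'); print(n,s['eye'],s['attitude'],s['mtx'],s['dist_coeffs'],(s['depth']>0).mean())
print(env.state(),env.grip_point_offset)
E
```

```text
pics
scene [1.17425245 0.41630275 1.38831756] [ 0.43350389  0.86175061 -0.23422736 -0.12082139] [[464.82741156   0.         253.79350929]
 [  0.         464.82741156 195.62450002]
 [  0.           0.           1.        ]] [0.04855835 0.         0.         0.         0.        ] 0.9959309895833334
top [0.39768551 0.00939917 1.16372671] [-0.68389318  0.72252342 -0.07267491  0.07048676] [[387.84732356   0.         258.57138519]
 [  0.         387.84732356 194.90322575]
 [  0.           0.           1.        ]] [-0.10898943  0.          0.          0.          0.        ] 0.9959971110026041
{'t': 0.1, 'joint_pos': array([ 1.25240082e+00,  3.51187033e-01,  1.65234109e+00, -2.25988920e-05,
        1.13907815e+00, -8.45991872e-02]), 'joint_vel': array([-0.00060969,  0.00037151, -0.00158764, -0.00188309, -0.00235667,
        0.00024172]), 'joint_torque': array([ 6.90341349e-04, -4.98027384e+01, -2.85705185e+01,  7.00386451e-02,
        2.38616910e-02, -3.33997662e-05]), 'tcp_pos': array([0.12730676, 0.53475857, 0.21815992]), 'orientation': array([ 1.16627389e-01,  9.93175611e-01, -4.98606619e-04, -9.13778923e-05]), 'force': array([-0.21882895,  0.16626683, -0.26442082]), 'torque': array([-0.02561896,  0.05325814, -0.01378446]), 'gripper_force': 0.0, 'width': 0.9984437323781605} -0.0188
```

```bash
python3 -c "
import cv2,numpy as np
a=[cv2.imread('pics/%s0.png'%n) for n in('scene','top')]
for i,n in zip(a,('scene','top')): cv2.imwrite('pics/%s0b.png'%n,cv2.resize(i,(800,600),interpolation=cv2.INTER_CUBIC))"
```

```text
(no output)
```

View pics/scene0b.png

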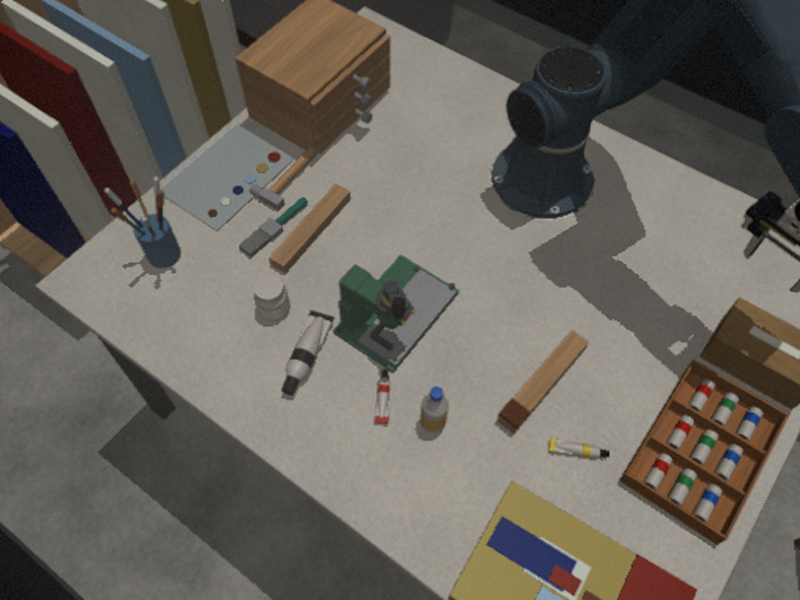

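View pics/top0b.png

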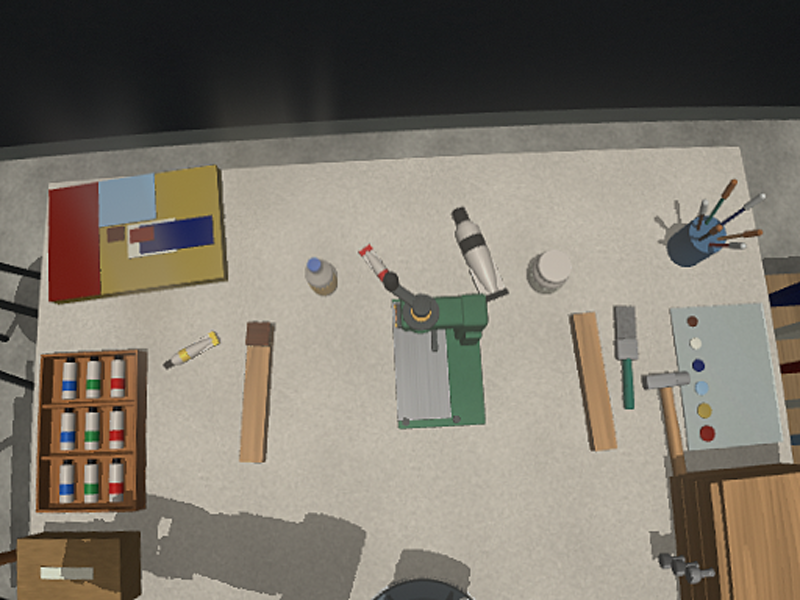

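The scene view shows the work bar with its dark block at about (515,410)/800, the press in the centre and the knob at about (395,300). In the top view (x up, y left) the bar runs from the block at (258,333) to (253,460). The bed is at (398..450, 330..420), the screw at about (422,313) and the knob at (392,282).

```bash
cat > m.py <<'E'
from h import *
def rect(P):
    c,(w,h),a=cv2.minAreaRect((P[:,:2]*1000).astype(np.float32)); return np.round(c,1),np.round((w,h),1),round(a,2)
S={n:shot(n) for n in('top','scene')}
C={n:cloud(S[n]) for n in S}
if __name__=='__main__':
  # bar corner region on table
  for n in S:
    P=C[n]; hsv=cv2.cvtColor(S[n]['color'],cv2.COLOR_BGR2HSV)
    Q0=P.reshape(-1,3)
    t=(abs(Q0[:,0]-.45)<.3)&(abs(Q0[:,1]-.2)<.1)&(abs(Q0[:,2])<.01); print(n,'table z',np.nanmedian(Q0[t,2]))
    reg=(P[...,1]>.2)&(P[...,1]<.36)&(P[...,0]>.2)&(P[...,0]<.62)
    for nm,lo,hi in(('bar',.026,.038),('block',.0405,.05)):
        m=(reg&(P[...,2]>lo)&(P[...,2]<hi)).astype(np.uint8)
        k,l,st,ce=cv2.connectedComponentsWithStats(m); i=1+np.argmax(st[1:,4]); Q=P[l==i]
        print(n,nm,len(Q),rect(Q),'z',np.median(Q[:,2]),'mean',Q.mean(0))
    reg=(P[...,1]>-.2)&(P[...,1]<.15)&(P[...,0]>.3)&(P[...,0]<.75)
    for nm,lo,hi in(('bed',.021,.029),('stops',.038,.048),('head',.163,.173),('crank',.18,.3)):
        m=(reg&(P[...,2]>lo)&(P[...,2]<hi)).astype(np.uint8)
        k,l,st,ce=cv2.connectedComponentsWithStats(m)
        for i in range(1,k):
            if st[i,4]>12:
                Q=P[l==i]; print(n,nm,len(Q),rect(Q),'z',np.round(np.percentile(Q[:,2],[5,50,95]),4),'mean',Q.mean(0).round(4),'px',ce[i].round(1))
E
python3 m.py
python3 - <<'E'
import cv2
a=cv2.imread('pics/top0.png')[165:285,235:325];b=cv2.imread('pics/scene0.png')[155:245,205:300]
import numpy as np
a=cv2.resize(a,(450,600),interpolation=2);b=cv2.resize(b,(350,332),interpolation=2)
o=np.zeros((600,800,3),np.uint8);o[:,:450]=a;o[:332,450:]=b;cv2.imwrite('pics/crop0.png',o)
E
```

```text
top table z -9.127780041429112e-05
top bar 1148 (array([475.8, 287.8]), array([ 46.4, 249. ]), 85.08) z 0.03177203001656459 mean [0.46046081 0.28831885 0.03180674]
top block 220 (array([588.7, 278. ]), array([45.3, 43.4]), 85.39) z 0.04408253348006863 mean [0.58857898 0.2775764  0.04423707]
top bed 49 (array([713.5,  47. ]), array([47.5, 18.3]), 32.97) z [0.0214 0.0231 0.0272] mean [0.7105 0.0448 0.0237] px [242.2 170.5]
top bed 157 (array([ 674.3, -164.5]), array([81.6, 51.8]), 19.63) z [0.0227 0.0261 0.0284] mean [ 0.6591 -0.1679  0.026 ] px [313.4 183. ]
top bed 1832 (array([524.5, -25.7]), array([100.2, 229.6]), 89.93) z [0.022  0.0251 0.0281] mean [ 0.4965 -0.024   0.0251] px [269.1 239.7]
top stops 253 (array([ 709., -153.]), array([98.2, 39. ]), 21.84) z [0.0386 0.043  0.0473] mean [ 0.7126 -0.15    0.043 ] px [306.7 164.7]
top stops 45 (array([559.5, -52. ]), array([ 9.1, 36.1]), 86.14) z [0.0399 0.0436 0.0466] mean [ 0.5602 -0.0525  0.0434] px [277.7 216.6]
top stops 15 (array([ 553.3, -109. ]), array([34. ,  9.4]), 61.99) z [0.0395 0.044  0.0474] mean [ 0.5544 -0.1087  0.04
[... 1302 characters left out ...]
s 169 (array([ 707.6, -148.2]), array([88.7, 40.8]), 10.14) z [0.0386 0.0429 0.047 ] mean [ 0.7158 -0.1488  0.0428] px [196.  219.2]
scene stops 65 (array([603.1, -30.5]), array([52.5, 38.2]), 89.83) z [0.0385 0.0417 0.0464] mean [ 0.6099 -0.037   0.042 ] px [243.  214.4]
scene head 401 (array([589.9, -70.3]), array([135.9,  56.5]), 89.73) z [0.1638 0.1677 0.172 ] mean [ 0.5929 -0.0864  0.1678] px [233.1 183. ]
scene head 32 (array([566.4,  -9.9]), array([45.4, 11.8]), 62.37) z [0.1634 0.1705 0.1726] mean [ 0.5685 -0.0084  0.1694] px [258.  190.1]
scene crank 215 (array([608.5,  -4.8]), array([89.4, 27.9]), 47.99) z [0.2084 0.2194 0.2626] mean [6.122e-01 5.000e-04 2.299e-01] px [251.9 191.3]
```

View pics/crop0.png

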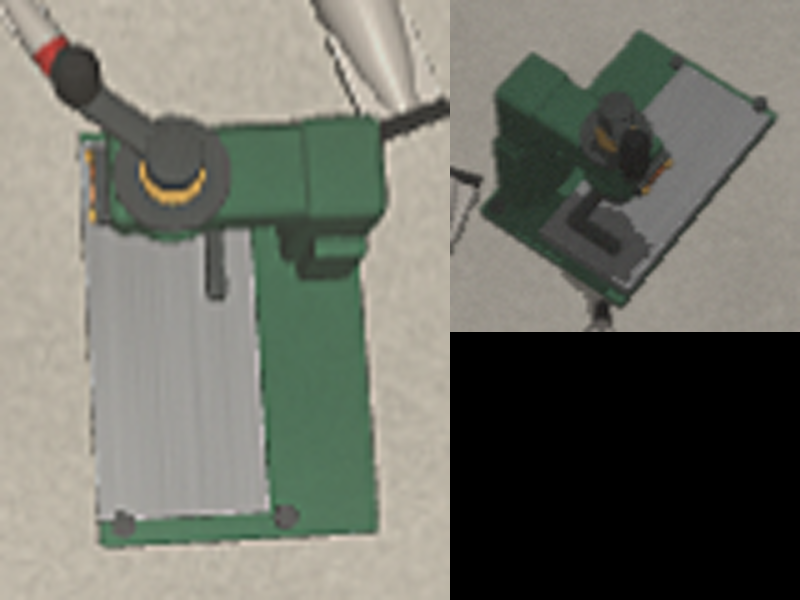

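The crop shows the fence as a dark bar at (215,230–300) on the steel bed, which lies square to the world axes within a couple of degrees. The end stop is under the head, seen at (600,225) in the scene inset, the knob is at (75,75), and no orange shows beyond the block on the nose. Next I refine the press yaw, the screw axis, the knob and the bystander positions.

```bash
cat > m2.py <<'E'
from m import *
s=S['top']; P=C['top']; hsv=cv2.cvtColor(s['color'],cv2.COLOR_BGR2HSV)
green=(hsv[...,1]>90)&(hsv[...,0]>50)&(hsv[...,0]<95)
# steel/green border pixels, rows below the head, ray onto z=.025
pts=[];lft=[]
for v in range(225,265):
    u0,u1=250,312
    g=np.where(green[v,262:u1])[0]
    if len(g): pts.append((262+g[0]-.5,v))
    z=P[v,235:275,2]; w=np.where(z>.0125)[0]
    if len(w): lft.append((235+w[0]-.5,v))
for n,p in(('y-50 edge',pts),('y+50 edge',lft)):
    Q=plane(s,p,.025); f=np.polyfit(Q[:,0],Q[:,1],1); r=Q[:,1]-np.polyval(f,Q[:,0]); k=abs(r)<.003
    f=np.polyfit(Q[k,0],Q[k,1],1); print(n,'yaw',f[0],'y at x=.46',np.polyval(f,.46),'y at .587',np.polyval(f,.587),k.sum(),r[k].std())
for n in S:
    s=S[n];P=C[n]
    near=(P[...,0]>.45)&(P[...,0]<.75)&(P[...,1]>-.13)&(P[...,1]<.1)
    Q=P[near&(P[...,2]>.255)]; print(n,'knob top',len(Q),Q.mean(0).round(4),(Q.max(0)+Q.min(0))[:2]/2,np.ptp(Q,axis=0))
    Q=P[near&(P[...,2]>.205)&(P[...,2]<.235)]; print(n,'arm/hub',len(Q),np.percentile(Q[:,2],[5,25,50,75,95]).round(4)); 
    c,r=cv2.minEnclosingCircle((Q[Q[:,0]<.6][:,:2]*1000).astype(np.float32)); print('hub circ',c,r)
    Q=P[near&(P[...,2]>.163)&(P[...,2]<.174)]; print('head x range',np.percentile(Q[:,0],[1,50,99]),'y max',np.percentile(Q[:,1],99.5))
P=C['top']
for nm,(x0,x1,y0,y1) in dict(bottle=(.55,.8,.12,.26),red=(.6,.8,.05,.13)).items():
    Q=P[(P[...,0]>x0)&(P[...,0]<x1)&(P[...,1]>y0)&(P[...,1]<y1)&(P[...,2]>.01)]; print(nm,Q.min(0),Q.max(0))
# stops from the scene view: points 38..48mm, near stop
P=C['scene']; Q=P[(P[...,0]>.53)&(P[...,0]<.65)&(P[...,1]>-.07)&(P[...,1]<.02)&(P[...,2]>.0385)&(P[...,2]<.047)]
a=Q[Q[:,0]<.59]; b=Q[Q[:,0]>.61]
print('fence y',np.percentile(a[:,1],[5,50,95]),'x min',a[:,0].min()); print('stop x',np.percentile(b[:,0],[2,10,50,90,98]),'y max',b[:,1].max())
E
python3 m2.py
```

```text
y-50 edge yaw 0.003920745466968196 y at x=.46 -0.07610833323984233 y at .587 -0.07561039856553738 12 0.0003848841460387822
y+50 edge yaw -0.002438298013555738 y at x=.46 0.024411299256652887 y at .587 0.02410163540893131 40 0.0008443745795919826
top knob top 76 [0.626  0.0207 0.2619] [0.62733459 0.02088307] [0.02244518 0.02197647 0.01212966]
top arm/hub 231 [0.2138 0.2164 0.2179 0.2192 0.2221]
hub circ (592.0380859375, -19.906206130981445) 20.875293731689453
head x range [0.56159905 0.58562723 0.61723779] y max 0.007107425788866793
scene knob top 48 [0.6278 0.0214 0.2597] [0.62672013 0.02135102] [0.023706   0.02033606 0.01066883]
scene arm/hub 129 [0.21   0.2135 0.2163 0.2187 0.2294]
hub circ (589.79541015625, -22.902090072631836) 18.089218139648438
head x range [0.56146643 0.59262745 0.6176756 ] y max 0.005944330756848836
bottle [0.55058554 0.12828068 0.01072325] [0.7089965  0.2599767  0.15513031]
red [0.68016086 0.05072475 0.01071101] [0.76023476 0.12987413 0.09489223]
fence y [-0.05716462 -0.05372139 -0.05020178] x min 0.5836801564632047
stop x [0.61062733 0.61122214 0.61686618 0.62088372 0.62143759] y max -0.004149382920743849
```

Call:
jog_arm([
  [[0,0,0],-0.0737,0.093],
  [[0,0,0],-0.0737,0.093],
  [[-0.03,-0.018,0],0,0.093],
  [[-0.03,-0.018,0],0,0.093],
  [[-0.03,-0.018,0],0,0.093],
], squeeze=40)

```text
t: 0.72
tcp_pos: [0.213, 0.4727, 0.2185]
orientation: [0.042, 0.999, -0.0, 0.0]
force: [1.0, -0.0, -0.4]
width: 0.999
gripper_force: 0.0
```

Call:
jog_arm([
  [[-0.03,-0.018,0],0,0.093],
  [[-0.03,-0.018,0],0,0.093],
  [[-0.03,-0.018,0],0,0.093],
  [[-0.03,-0.018,0.015],0,0.093],
  [[-0.03,-0.018,0.02],0,0.093],
])

```text
t: 1.13
tcp_pos: [0.3559, 0.3703, 0.1846]
orientation: [0.043, 0.999, 0.001, 0.001]
force: [-0.1, 0.2, 0.7]
width: 0.999
gripper_force: 0.0
```

Call:
jog_arm([
  [[-0.03,-0.018,0.02],0,0.093],
  [[-0.03,-0.018,0.02],0,0.093],
  [[-0.03,-0.018,0.02],0,0.093],
  [[-0.029,-0.018,0.02],0,0.093],
  [[0,0,0],0,0.093],
])

```text
t: 1.55
tcp_pos: [0.4687, 0.2851, 0.1002]
orientation: [0.045, 0.999, -0.001, -0.001]
force: [-0.3, -1.4, -0.5]
width: 1.0
gripper_force: 0.0
```

Call:
jog_arm([
  [[0,0,0],0,0.093],
  [[0,0,0],0,0.093],
])

```text
t: 1.72
tcp_pos: [0.4662, 0.2891, 0.1039]
orientation: [0.043, 0.999, 0.0, -0.0]
force: [0.2, -0.1, 0.3]
width: 1.004
gripper_force: 0.0
```

```bash
cat > st.py <<'E'
from h import *
def st():
    s=env.state(); M=R.from_quat(s['orientation']).as_matrix()
    print('t',round(s['t'],2),'tcp',s['tcp_pos'].round(4),'yaw_y',np.degrees(np.arctan2(M[1,1],M[0,1])).round(2),'tilt',M[2].round(4),'F',s['force'].round(2),'w',round(s['width']*.093,4),'g',round(s['gripper_force'],1))
    return s,M
if __name__=='__main__':
    import sys
    s,M=st()
    if len(sys.argv)>3:
        d=np.array(list(map(float,sys.argv[1:4])))-s['tcp_pos']; print('shift',(M.T@d).round(4))
E
python3 st.py 0.466 0.289 0.006
```

```text
t 1.72 tcp [0.4662 0.2891 0.1039] yaw_y 85.03 tilt [ 2.e-04  1.e-04 -1.e+00] F [ 0.15 -0.09  0.29] w 0.0934 g 0.0
shift [ 0.0001 -0.0001  0.0979]
```

Call:
jog_arm([
  [[0,0,0.03],0,0.093],
  [[0,0,0.03],0,0.093],
  [[0,0,0.025],0,0.093],
  [[0,0,0.013],0,0.093],
  [[0,0,0],0,0.093],
])

```text
t: 2.13
tcp_pos: [0.4648, 0.2891, 0.0041]
orientation: [0.042, 0.999, -0.001, -0.001]
force: [-0.0, 0.1, -0.2]
width: 1.0
gripper_force: 0.0
```

Call:
jog_arm([
  [[0,0,0],0,0.06],
  [[0,0,0],0,0.05],
  [[0,0,0],0,0.04],
  [[0,0,0],0,0.03],
  [[0,0,0],0,0.03],
])

```text
t: 2.55
tcp_pos: [0.4668, 0.2891, 0.0065]
orientation: [0.043, 0.999, 0.0, 0.001]
force: [0.1, -1.0, 0.3]
width: 0.687
gripper_force: 0.0
```

Call:
jog_arm([
  [[0,0,0],0,0.03],
  [[0,0,0],0,0.03],
  [[0,0,0],0,0.03],
])

```text
t: 2.8
tcp_pos: [0.4665, 0.2888, 0.0058]
orientation: [0.043, 0.999, -0.0, 0.0]
force: [-0.6, -3.1, 3.2]
width: 0.477
gripper_force: 1.2
```

Call:
jog_arm([
  [[0,0,0],0,0.03],
  [[0,0,0],0,0.03],
  [[0,0,0],0,0.03],
  [[0,0,-0.002],0,0.03],
  [[0,0,-0.008],0,0.03],
], squeeze=40)

```text
t: 3.22
tcp_pos: [0.4656, 0.2884, 0.0148]
orientation: [0.043, 0.999, -0.001, -0.001]
force: [-0.8, -0.1, -1.9]
width: 0.473
gripper_force: 40.0
```

Call:
jog_arm([
  [[0,0,-0.012],0,0.03],
  [[0,0,-0.012],0,0.03],
  [[0,0,-0.01],-0.0435,0.03],
  [[0,0,-0.006],-0.0435,0.03],
  [[0,0,0],0,0.03],
])

```text
t: 3.63
tcp_pos: [0.4674, 0.2894, 0.0581]
orientation: [-0.001, 1.0, 0.001, 0.001]
force: [-0.2, 1.0, -2.8]
width: 0.47
gripper_force: 40.0
```

```bash
python3 st.py 0.4545 0.0943 0.056
cat > bar.py <<'E'
from m import *
for n in S:
    P=C[n]; st=env.state()['tcp_pos']
    reg=(abs(P[...,1]-st[1])<.06)&(P[...,0]>st[0]+.075)&(P[...,0]<st[0]+.17)
    zt=st[2]+.032
    m=(reg&(abs(P[...,2]-zt)<.02)&(P[...,2]>.04)).astype(np.uint8)
    k,l,a,ce=cv2.connectedComponentsWithStats(m)
    i=1+np.argmax(a[1:,4]); Q=P[l==i]; 
    zb=np.percentile(Q[:,2],90); T=Q[Q[:,2]>zb-.006]; B=Q[(Q[:,2]<zb-.007)&(Q[:,2]>zb-.018)]
    print(n,'block',len(T),rect(T),'z',np.median(T[:,2]),'bar front z',np.median(B[:,2]) if len(B) else '')
E
python3 bar.py
```

```text
t 3.63 tcp [0.4674 0.2894 0.0581] yaw_y 90.15 tilt [-0.0029  0.0015 -1.    ] F [-0.16  0.95 -2.8 ] w 0.0437 g 40.0
shift [ 0.0134 -0.195   0.0017]
top block 240 (array([590.6, 289.2]), array([44. , 44.2]), 0.41) z 0.0967784569132415 bar front z 0.08445971524628049
scene block 200 (array([590.7, 290.2]), array([47.8, 46.7]), 3.35) z 0.09452473547984674 bar front z 0.0835229597606113
```

Call:
jog_arm([
  [[0.003,-0.025,0],0,0.03],
  [[0.003,-0.035,0],0,0.03],
  [[0.003,-0.035,0],0,0.03],
  [[0.003,-0.035,0],0,0.03],
  [[0.0015,-0.035,0],0,0.03],
])

```text
t: 4.15
tcp_pos: [0.4521, 0.1224, 0.0555]
orientation: [0.0, 1.0, -0.0, -0.0]
force: [1.1, -0.1, -2.5]
width: 0.471
gripper_force: 40.0
```

Call:
jog_arm([
  [[0,-0.02,0.005],0,0.03],
  [[0,-0.01,0.01],0,0.03],
  [[0,0,0.005],0,0.03],
  [[0,0,0],0,0.03],
  [[0,0,0],0,0.03],
])

```text
t: 4.57
tcp_pos: [0.4529, 0.0944, 0.0355]
orientation: [-0.0, 1.0, -0.0, -0.0]
force: [-0.1, 0.5, -2.3]
width: 0.471
gripper_force: 40.0
```

```bash
python3 st.py 0.4545 -0.0187 0.036;python3 bar.py
```

```text
t 4.57 tcp [0.4529 0.0944 0.0355] yaw_y 90.02 tilt [ 7.e-04 -0.e+00 -1.e+00] F [-0.08  0.49 -2.33] w 0.0438 g 40.0
shift [-0.0016 -0.1131 -0.0005]
top block 227 (array([576.2,  96.7]), array([43.3, 44.4]), 88.03) z 0.07377312595056229 bar front z 0.06183710032633605
scene block 154 (array([577. ,  95.2]), array([46.4, 45.3]), 0.97) z 0.07249270811629438 bar front z 0.06129062709184219
```

Call:
jog_arm([
  [[0,-0.02,0],0,0.03],
  [[0,-0.03,0],0,0.03],
  [[0,-0.03,0],0,0.03],
  [[0,-0.022,0],0,0.03],
  [[0,-0.01,0],0,0.03],
])

```text
t: 5.08
tcp_pos: [0.4535, -0.0196, 0.036]
orientation: [0.0, 1.0, -0.0, 0.0]
force: [0.4, 1.0, -2.0]
width: 0.472
gripper_force: 40.0
```

Call:
jog_arm([
  [[0,-0.004,0],0,0.03],
  [[0,0,0],0,0.03],
  [[0,0,0.001],0,0.03],
  [[0,0,0.001],0,0.03],
  [[0,0,0.001],0,0.03],
])

```text
t: 5.5
tcp_pos: [0.4531, -0.0212, 0.0325]
orientation: [-0.001, 1.0, 0.0, -0.0]
force: [0.3, 0.5, -2.6]
width: 0.468
gripper_force: 40.0
```

```bash
python3 st.py
python3 - <<'E'
from h import *
a=shot('top')['color'][165:285,225:325]; b=shot('scene')['color'][150:260,200:310]
o=np.zeros((500,800,3),np.uint8); o[:480,:400]=cv2.resize(a,(400,480),interpolation=2); o[:400,400:]=cv2.resize(b,(400,400),interpolation=2); cv2.imwrite('pics/in1.png',o)
E
```

```text
t 5.5 tcp [ 0.4531 -0.0212  0.0325] yaw_y 90.11 tilt [ 1.e-04  1.e-04 -1.e+00] F [ 0.26  0.47 -2.64] w 0.0435 g 40.0
```

View pics/in1.png

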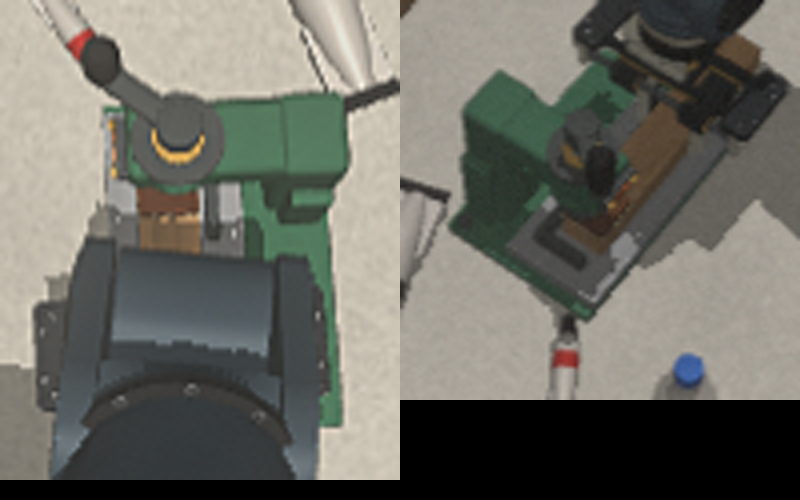

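The bar is under the raised pad with its block at top-crop (168,203). Gaps remain to the fence at (213,215) and to the end stop, seen in the scene inset at (560,245). Now I lower it gently.

Call:
jog_arm([
  [[0,0,0.0005],0,0.03],
  [[0,0,0.0005],0,0.03],
  [[0,0,0],0,0.03],
])

```text
t: 5.85
tcp_pos: [0.453, -0.0221, 0.0315]
orientation: [-0.0, 1.0, 0.0, -0.0]
force: [0.5, 0.4, -2.4]
width: 0.469
gripper_force: 40.0
```

Call:
jog_arm([
  [[0,0,0.0005],0,0.03],
  [[0,0,0],0,0.03],
])

```text
t: 6.02
tcp_pos: [0.4531, -0.0222, 0.0311]
orientation: [-0.0, 1.0, -0.0, -0.0]
force: [-0.4, 0.5, -2.7]
width: 0.471
gripper_force: 40.0
```

Call:
jog_arm([
  [[0,0,0.0005],0,0.03],
  [[0,0,0],0,0.03],
])

```text
t: 6.18
tcp_pos: [0.4532, -0.0222, 0.0307]
orientation: [-0.0, 1.0, -0.0, 0.0]
force: [-0.9, -0.3, 0.8]
width: 0.472
gripper_force: 40.0
```

Call:
jog_arm([
  [[0,0,0],0,0.03],
  [[0,0,0],0,0.03],
  [[0,0,0],0,0.03],
], squeeze=10)

```text
t: 6.43
tcp_pos: [0.4532, -0.0222, 0.0307]
orientation: [-0.0, 1.0, -0.0, 0.0]
force: [-1.0, -0.2, 1.2]
width: 0.472
gripper_force: 10.0
```

Call:
jog_arm([
  [[0,-0.0005,0],0,0.03],
  [[0,-0.0005,0],0,0.03],
  [[0,-0.0005,0],0,0.03],
  [[0,-0.0005,0],0,0.03],
  [[0,0,0],0,0.03],
])

```text
t: 6.85
tcp_pos: [0.4532, -0.0242, 0.0307]
orientation: [-0.0, 1.0, -0.0, 0.0]
force: [0.2, 1.6, 1.6]
width: 0.473
gripper_force: 10.0
```

```bash
cat > gap.py <<'E'
from m import *
# visible bar strip between head and gripper in the top view
s=S['top'];P=C['top']
for x in(.535,.545,.555):
    row=(abs(P[...,0]-x)<.004)&(P[...,1]>-.08)&(P[...,1]<.03)
    Q=P[row]; b=Q[(Q[:,2]>.052)&(Q[:,2]<.075)]; f=Q[(Q[:,2]>.036)&(Q[:,2]<.049)]
    if len(b): print('x',x,'bar y',b[:,1].min().round(4),b[:,1].max().round(4),'z',np.median(b[:,2]).round(4),'fence',f[:,1].min().round(4) if len(f) else '',f[:,1].max().round(4) if len(f) else '')
E
python3 gap.py; python3 st.py
```

```text
x 0.535 bar y -0.0428 -0.0023 z 0.0574 fence  
x 0.545 bar y -0.0433 -0.0028 z 0.0569 fence -0.0557 -0.0495
x 0.555 bar y -0.0438 -0.0007 z 0.0604 fence -0.0562 -0.0477
t 6.95 tcp [ 0.4532 -0.0242  0.0307] yaw_y 90.03 tilt [-3.e-04 -1.e-04 -1.e+00] F [-0.08  0.42  1.22] w 0.0437 g 10.0
```

Call:
jog_arm([
  [[0,-0.0005,0],0,0.03],
  [[0,-0.0005,0],0,0.03],
  [[0,0,0],0,0.03],
])

```text
t: 7.2
tcp_pos: [0.4532, -0.0252, 0.0307]
orientation: [-0.0, 1.0, 0.0, 0.0]
force: [-0.3, 2.0, 2.8]
width: 0.476
gripper_force: 10.0
```

Call:
jog_arm([
  [[0,-0.0004,0],0,0.03],
  [[0,-0.0004,0],0,0.03],
  [[0,0,0],0,0.03],
])

```text
t: 7.45
tcp_pos: [0.4532, -0.026, 0.0307]
orientation: [-0.0, 1.0, -0.0, 0.0]
force: [0.3, 2.3, 4.2]
width: 0.472
gripper_force: 10.0
```

Call:
jog_arm([
  [[0,-0.0004,0],0,0.03],
  [[0,-0.0004,0],0,0.03],
  [[0,0,0],0,0.03],
])

```text
t: 7.7
tcp_pos: [0.4532, -0.0268, 0.0307]
orientation: [-0.0, 1.0, 0.0, 0.0]
force: [-0.2, 2.2, 4.7]
width: 0.47
gripper_force: 10.0
```

```bash
python3 st.py; python3 gap.py
```

```text
t 7.7 tcp [ 0.4532 -0.0268  0.0307] yaw_y 90.03 tilt [-2.e-04  0.e+00 -1.e+00] F [-0.24  2.16  4.71] w 0.0437 g 10.0
x 0.535 bar y -0.0457 -0.0053 z 0.0571 fence  
x 0.545 bar y -0.0463 -0.0056 z 0.0573 fence -0.0559 -0.0494
x 0.555 bar y -0.0467 -0.0033 z 0.0606 fence -0.0562 -0.0501
```

Call:
jog_arm([
  [[0,-0.0004,0],0,0.03],
  [[0,-0.0004,0],0,0.03],
  [[0,0,0],0,0.03],
])

```text
t: 8.05
tcp_pos: [0.4531, -0.0274, 0.0307]
orientation: [-0.0, 1.0, 0.0, -0.0]
force: [-0.4, 5.3, 5.5]
width: 0.472
gripper_force: 10.0
```

Call:
jog_arm([
  [[0,-0.0004,0],0,0.03],
  [[0,0,0],0,0.03],
])

```text
t: 8.22
tcp_pos: [0.453, -0.0277, 0.0307]
orientation: [-0.0, 1.0, 0.0, -0.0]
force: [-0.8, 6.7, 6.5]
width: 0.471
gripper_force: 10.0
```

Call:
jog_arm([
  [[0,0,-0.0004],0,0.03],
  [[-0.001,0,0],0,0.03],
  [[-0.001,0,0],0,0.03],
  [[-0.001,0,0],0,0.03],
  [[-0.001,0,0],0,0.03],
], squeeze=15)

```text
t: 8.63
tcp_pos: [0.4551, -0.0277, 0.0306]
orientation: [-0.001, 1.0, 0.0, -0.002]
force: [-7.8, 2.9, 8.4]
width: 0.472
gripper_force: 15.0
```

Call:
jog_arm([
  [[-0.001,0,0],0,0.03],
  [[-0.001,0,0],0,0.03],
  [[-0.0005,0,0],0,0.03],
  [[0,0,0],0,0.03],
])

```text
t: 8.97
tcp_pos: [0.4578, -0.0277, 0.0307]
orientation: [-0.0, 1.0, 0.0, -0.002]
force: [-8.7, 3.1, 7.6]
width: 0.473
gripper_force: 15.0
```

```bash
python3 st.py
cat > gx.py <<'E'
from m import *
P=C['scene']; 
Q=P[(P[...,0]>.5)&(P[...,0]<.64)&(P[...,1]>-.055)&(P[...,1]<.01)]
b=Q[(Q[:,2]>.051)&(Q[:,2]<.073)]; f=Q[(Q[:,2]>.0375)&(Q[:,2]<.047)&(Q[:,0]>.6)]
print('bar xmax',np.sort(b[:,0])[-12:].round(4),'stop x',np.sort(f[:,0])[:8].round(4))
k=b[b[:,2]>.064]; print('block pts',len(k),rect(k) if len(k)>5 else '')
E
python3 gx.py; python3 gap.py
```

```text
t 8.97 tcp [ 0.4578 -0.0277  0.0307] yaw_y 90.06 tilt [ 4.3e-03  5.0e-04 -1.0e+00] F [-8.69  3.05  7.6 ] w 0.044 g 15.0
bar xmax [0.6026 0.6027 0.6028 0.6028 0.6029 0.6029 0.6031 0.6032 0.6035 0.6044
 0.6048 0.6051] stop x [0.6    0.6001 0.601  0.6011 0.6012 0.6017 0.6018 0.6018]
block pts 47 (array([591.6, -16.4]), array([31.3, 59.2]), 42.23)
x 0.535 bar y -0.0458 -0.0255 z 0.0575 fence  
x 0.545 bar y -0.0463 -0.0056 z 0.0572 fence -0.0555 -0.0494
x 0.555 bar y -0.0469 -0.0036 z 0.0573 fence -0.0564 -0.0036
```

Call:
jog_arm([
  [[0,0,-0.0006],0,0.03],
  [[0,0,-0.0005],0,0.03],
  [[0,0,0],0,0.03],
])

```text
t: 9.42
tcp_pos: [0.4586, -0.0277, 0.0316]
orientation: [-0.0, 1.0, 0.0, -0.001]
force: [-1.9, 3.8, -2.9]
width: 0.47
gripper_force: 15.0
```

Call:
jog_arm([
  [[-0.0007,0,0],0,0.03],
  [[-0.0007,0,0],0,0.03],
  [[0,0,0],0,0.03],
])

```text
t: 9.67
tcp_pos: [0.4604, -0.0278, 0.0317]
orientation: [-0.0, 1.0, 0.0, -0.001]
force: [-3.1, 5.4, -2.3]
width: 0.471
gripper_force: 15.0
```

Call:
jog_arm([
  [[-0.0007,0,0],0,0.03],
  [[-0.0007,0,0],0,0.03],
  [[0,0,0],0,0.03],
])

```text
t: 9.92
tcp_pos: [0.4618, -0.0278, 0.0317]
orientation: [-0.0, 1.0, 0.0, -0.001]
force: [-1.6, 5.1, -3.3]
width: 0.471
gripper_force: 15.0
```

Call:
jog_arm([
  [[-0.0005,0,0],0,0.03],
  [[-0.0005,0,0],0,0.03],
  [[0,0,0],0,0.03],
])

```text
t: 10.17
tcp_pos: [0.4628, -0.0277, 0.0317]
orientation: [-0.0, 1.0, 0.0, -0.001]
force: [-2.9, 4.8, -2.0]
width: 0.473
gripper_force: 15.0
```

Call:
jog_arm([
  [[-0.0005,0,0],0,0.03],
  [[0,0,0],0,0.03],
])

```text
t: 10.33
tcp_pos: [0.4632, -0.0277, 0.0317]
orientation: [-0.0, 1.0, 0.0, -0.001]
force: [-2.3, 5.7, -1.6]
width: 0.471
gripper_force: 15.0
```

Call:
jog_arm([
  [[-0.0005,0,0],0,0.03],
  [[-0.0005,0,0],0,0.03],
  [[0,0,0],0,0.03],
])

```text
t: 10.58
tcp_pos: [0.4642, -0.0277, 0.0317]
orientation: [-0.0, 1.0, 0.0, -0.001]
force: [-2.5, 5.0, -3.6]
width: 0.475
gripper_force: 15.0
```

Call:
jog_arm([
  [[-0.0005,0,0],0,0.03],
  [[0,0,0],0,0.03],
])

```text
t: 10.75
tcp_pos: [0.4647, -0.0277, 0.0317]
orientation: [-0.0, 1.0, 0.0, -0.001]
force: [-2.6, 6.0, -3.5]
width: 0.473
gripper_force: 15.0
```

Call:
jog_arm([
  [[-0.0005,0,0],0,0.03],
  [[0,0,0],0,0.03],
])

```text
t: 10.92
tcp_pos: [0.4652, -0.0277, 0.0317]
orientation: [-0.0, 1.0, 0.0, -0.001]
force: [-1.9, 5.1, -2.9]
width: 0.474
gripper_force: 15.0
```

Call:
jog_arm([
  [[-0.0005,0,0],0,0.03],
  [[0,0,0],0,0.03],
])

```text
t: 11.08
tcp_pos: [0.4655, -0.0277, 0.0317]
orientation: [-0.0, 1.0, 0.0, -0.001]
force: [-3.3, 6.1, -1.3]
width: 0.472
gripper_force: 15.0
```

Call:
jog_arm([
  [[-0.0005,0,0],0,0.03],
  [[0,0,0],0,0.03],
])

```text
t: 11.25
tcp_pos: [0.4655, -0.0277, 0.0316]
orientation: [-0.0, 1.0, 0.0, -0.002]
force: [-5.4, 4.0, -0.2]
width: 0.468
gripper_force: 15.0
```

Call:
jog_arm([
  [[-0.0005,0,0],0,0.03],
  [[0,0,0],0,0.03],
])

```text
t: 11.42
tcp_pos: [0.4655, -0.0276, 0.0315]
orientation: [-0.0, 1.0, 0.0, -0.002]
force: [-7.6, 4.2, 0.0]
width: 0.476
gripper_force: 15.0
```

```bash
python3 st.py; python3 gx.py; python3 gap.py
```

```text
t 11.42 tcp [ 0.4655 -0.0276  0.0315] yaw_y 90.05 tilt [ 4.5e-03  6.0e-04 -1.0e+00] F [-7.55  4.16  0.01] w 0.0442 g 15.0
bar xmax [0.6103 0.6104 0.6104 0.6104 0.6105 0.6107 0.6108 0.6111 0.6112 0.6113
 0.6118 0.6119] stop x [0.6015 0.6049 0.6056 0.6071 0.6093 0.6096 0.6098 0.6099]
block pts 69 (array([592.3, -25.8]), array([44.6, 39. ]), 89.16)
x 0.545 bar y -0.0464 -0.0404 z 0.0579 fence -0.0555 -0.0497
x 0.555 bar y -0.047 -0.0036 z 0.0576 fence -0.0563 -0.0036
```

Call:
jog_arm([
  [[0,0,0.0006],0,0.03],
  [[0,0,0.0004],0,0.03],
  [[0,0,0],0,0.03],
], squeeze=6)

```text
t: 11.87
tcp_pos: [0.466, -0.0277, 0.0307]
orientation: [-0.0, 1.0, 0.0, -0.002]
force: [-6.0, 4.2, 1.6]
width: 0.473
gripper_force: 6.0
```

Call:
jog_arm([
  [[0,0,0],0,0.05],
  [[0,0,0],0,0.06],
  [[0,0,0],0,0.07],
  [[0,0,0],0,0.07],
  [[0,0,0],0,0.07],
])

```text
t: 12.28
tcp_pos: [0.4677, -0.0281, 0.0312]
orientation: [-0.0, 1.0, -0.0, 0.0]
force: [-0.2, 0.5, 0.3]
width: 0.739
gripper_force: 0.0
```

```bash
python3 st.py; python3 gx.py; python3 gap.py
```

```text
t 12.28 tcp [ 0.4677 -0.0281  0.0312] yaw_y 90.03 tilt [-6.e-04 -2.e-04 -1.e+00] F [-0.24  0.46  0.29] w 0.0687 g 0.0
bar xmax [0.6105 0.6105 0.6105 0.6105 0.6107 0.6108 0.611  0.6115 0.6117 0.6119
 0.6126 0.621 ] stop x [0.6015 0.6027 0.6041 0.6042 0.6075 0.6085 0.6085 0.6088]
block pts 69 (array([593.2, -25.1]), array([38.3, 45.7]), 3.64)
x 0.545 bar y -0.0464 -0.0435 z 0.0562 fence -0.0553 -0.0497
x 0.555 bar y -0.047 -0.0036 z 0.0574 fence -0.0561 -0.0036
```

Call:
jog_arm([
  [[0,0,0],0,0.085],
  [[0,0,0],0,0.085],
  [[0,0,0],0,0.085],
  [[0,0,-0.01],0,0.085],
  [[0,0,-0.025],0,0.085],
])

```text
t: 12.9
tcp_pos: [0.4659, -0.0277, 0.065]
orientation: [-0.0, 1.0, 0.0, -0.002]
force: [-0.6, -0.3, 0.4]
width: 0.91
gripper_force: 0.0
```

Call:
jog_arm([
  [[0,0,-0.04],0,0.085],
  [[0,0,-0.04],0,0.085],
  [[0,0,-0.04],0,0.08],
  [[0,0,-0.04],0,0.07],
  [[0,0,-0.04],0,0.06],
])

```text
t: 13.32
tcp_pos: [0.4667, -0.0278, 0.2691]
orientation: [-0.0, 1.0, -0.0, 0.0]
force: [0.1, -0.4, 0.1]
width: 0.767
gripper_force: 0.0
```

Call:
jog_arm([
  [[0,0,-0.035],0,0.06],
  [[0,0,0],0,0.06],
  [[0,0,0],0,0.06],
])

```text
t: 13.57
tcp_pos: [0.4677, -0.028, 0.3032]
orientation: [-0.0, 1.0, -0.0, 0.002]
force: [0.4, 0.8, -0.6]
width: 0.648
gripper_force: 0.0
```

```bash
python3 st.py; python3 m2.py | grep -E 'knob|arm'
python3 - <<'E'
from m import *
for n in S:
    P=C[n]; reg=(P[...,0]>.3)&(P[...,0]<.65)&(P[...,1]>-.058)&(P[...,1]<.01)
    Q=P[reg&(P[...,2]>.051)&(P[...,2]<.064)]; 
    if len(Q)>20: print(n,'bar',len(Q),rect(Q),np.median(Q[:,2]),'xmin',np.sort(Q[:,0])[:3])
    Q=P[reg&(P[...,2]>.065)&(P[...,2]<.075)&(P[...,0]>.5)]; 
    if len(Q)>10: print(n,'block',len(Q),Q.min(0),Q.max(0),np.median(Q[:,2]))
a=S['top']['color'][165:285,225:325]; b=S['scene']['color'][150:260,200:310]
o=np.zeros((500,800,3),np.uint8); o[:480,:400]=cv2.resize(a,(400,480),interpolation=2); o[:400,400:]=cv2.resize(b,(400,400),interpolation=2); cv2.imwrite('pics/in2.png',o)
E
```

```text
t 13.57 tcp [ 0.4677 -0.028   0.3032] yaw_y 90.04 tilt [-3.9e-03 -6.0e-04 -1.0e+00] F [ 0.45  0.83 -0.61] w 0.0603 g 0.0
top knob top 3773 [ 0.4804 -0.0177  0.6007] [ 0.54384904 -0.01375107] [0.18762288 0.16214774 0.3825957 ]
top arm/hub 177 [0.2138 0.2159 0.2173 0.219  0.2241]
scene knob top 4223 [ 0.4892 -0.0176  0.5204] [ 0.54346762 -0.02698748] [0.18693304 0.18960495 0.37994794]
scene arm/hub 127 [0.2105 0.2142 0.2165 0.2189 0.2285]
top bar 417 (array([414.7, -27.2]), array([78.5, 44. ]), 0.77) 0.05680340534399586 xmin [0.37571656 0.37590351 0.37609082]
scene bar 556 (array([480.6, -25.7]), array([262.1,  45.5]), 0.93) 0.055525218441004665 xmin [0.34955279 0.35134244 0.35257388]
scene block 66 [ 0.57290344 -0.04817358  0.06517196] [ 0.61183612 -0.00240399  0.07358579] 0.0680775475130242
```

View pics/in2.png

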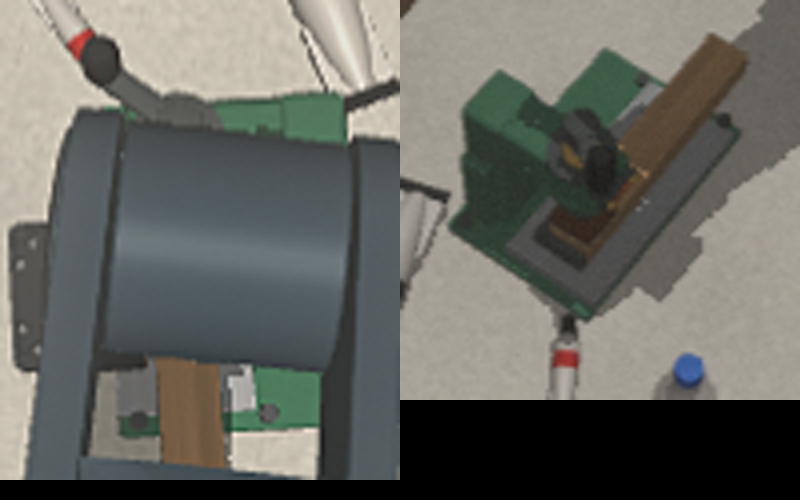

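The bar looks home: its block end touches the L-shaped stop at scene inset (560,240) and its flank lies along the fence. I'll check its yaw and lateral offset with edge fits before cranking.

Run:
```python
from m import *
for n in S:
    P=C[n]; e=np.array(S[n]['eye'])
    for nm,z0,z1,y0,y1 in(('bar top',.052,.062,-.058,.01),('bed',.021,.029,-.08,.04)):
        xs=[];lo=[];hi=[]
        for x in np.arange(.36,.64,.006):
            m=(abs(P[...,0]-x)<.003)&(P[...,1]>y0)&(P[...,1]<y1)&(P[...,2]>z0)&(P[...,2]<z1)
            Q=P[m]
            if len(Q)>6: xs.append(x);lo.append(Q[:,1].min());hi.append(Q[:,1].max())
        xs=np.array(xs)
        for k,v in(('lo',lo),('hi',hi)):
            v=np.array(v); 
            if len(v)<8: continue
            med=np.median(v); kk=abs(v-med)<.006
            f=np.polyfit(xs[kk],v[kk],1); r=v-np.polyval(f,xs); kk&=abs(r)<.002
            f=np.polyfit(xs[kk],v[kk],1); print(n,nm,k,kk.sum(),'slope',f[0].round(4),'y@.588',np.polyval(f,.588).round(4),'y@.465',np.polyval(f,.465).round(4))
```

```text
top bar top lo 12 slope 0.0121 y@.588 -0.0461 y@.465 -0.0476
top bar top hi 12 slope 0.0194 y@.588 -0.0028 y@.465 -0.0052
scene bar top lo 18 slope 0.0014 y@.588 -0.047 y@.465 -0.0472
scene bar top hi 23 slope 0.0023 y@.588 -0.0053 y@.465 -0.0056
scene bed lo 20 slope -0.0019 y@.588 -0.0747 y@.465 -0.0744
scene bed hi 29 slope 0.0017 y@.588 0.023 y@.465 0.0228
```

Call:
jog_arm([
  [[-0.03,0.01,0],0,0.06],
  [[-0.034,0.01,0],0,0.06],
  [[-0.035,0.01,0],0,0.06],
  [[-0.035,0.01,0],0,0.06],
  [[-0.025,0.009,0],0,0.06],
], squeeze=25)

```text
t: 14.28
tcp_pos: [0.6283, 0.0219, 0.2997]
orientation: [-0.0, 1.0, 0.0, -0.001]
force: [0.2, 0.0, 0.3]
width: 0.646
gripper_force: 0.0
```

Call:
jog_arm([
  [[0,0,0],0,0.06],
  [[0,0,0],0,0.06],
  [[0,0,0],0,0.06],
])

```text
t: 14.53
tcp_pos: [0.6257, 0.021, 0.3003]
orientation: [-0.0, 1.0, -0.0, -0.001]
force: [-0.8, -1.0, 0.7]
width: 0.646
gripper_force: 0.0
```

```bash
python3 st.py .627 .0211 .227
python3 - <<'E'
from h import *
b=shot('scene'); P=cloud(b)
Q=P[(abs(P[...,0]-.627)<.03)&(abs(P[...,1]-.021)<.03)&(P[...,2]>.2)&(P[...,2]<.272)]
print(len(Q), np.percentile(Q[:,2],[50,90,98]) if len(Q) else '')
cv2.imwrite('pics/k1.png',cv2.resize(b['color'][100:260,180:340],(600,600),interpolation=2))
E
```

```text
t 14.53 tcp [0.6257 0.021  0.3003] yaw_y 90.04 tilt [ 0.0017 -0.     -1.    ] F [-0.76 -0.98  0.7 ] w 0.06 g 0.0
shift [-0.0014  0.0001  0.0733]
116 [0.24716905 0.26270657 0.26433888]
```

View pics/k1.png

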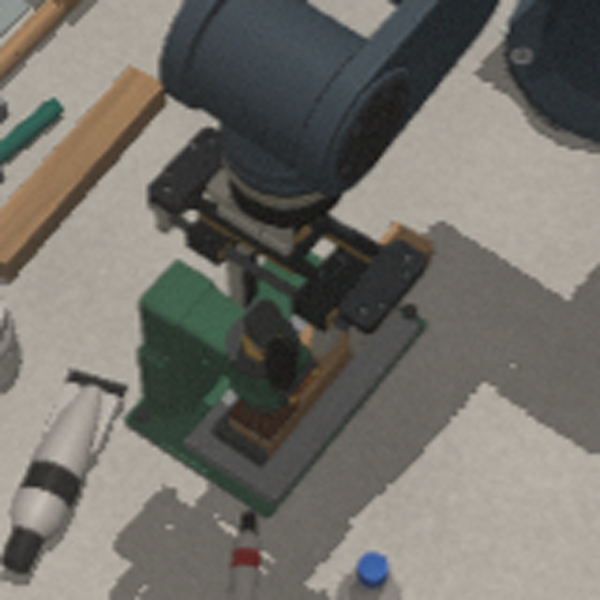

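The knob is at (285,350), just below and between the open fingers. I descend and grip it lightly.

Call:
jog_arm([
  [[-0.0013,0,0.02],0,0.06],
  [[0,0,0.025],0,0.06],
  [[0,0,0.02],0,0.06],
  [[0,0,0.008],0,0.06],
  [[0,0,0],0,0.06],
])

```text
t: 15.0
tcp_pos: [0.6264, 0.0208, 0.2269]
orientation: [-0.0, 1.0, 0.0, -0.001]
force: [-0.2, 0.2, -0.1]
width: 0.646
gripper_force: 0.0
```

Call:
jog_arm([
  [[0,0,0],0,0.045],
  [[0,0,0],0,0.03],
  [[0,0,0],0,0.015],
  [[0,0,0],0,0.01],
  [[0,0,0],0,0.01],
])

```text
t: 15.42
tcp_pos: [0.6279, 0.0211, 0.2288]
orientation: [-0.0, 1.0, -0.0, 0.0]
force: [0.1, -0.3, -0.6]
width: 0.335
gripper_force: 0.0
```

Call:
jog_arm([
  [[0,0,0],0,0.01],
  [[0,0,0],0,0.01],
  [[0,0,0],0,0.01],
])

```text
t: 15.67
tcp_pos: [0.6278, 0.0205, 0.2286]
orientation: [-0.0, 1.0, -0.001, 0.0]
force: [-2.0, -4.4, 3.3]
width: 0.255
gripper_force: 25.0
```

```bash
python3 st.py
cat > tab.py <<'E'
from m import *
import sys
# nose region: anything sticking out beyond the nose (y>.019+) at z .11-.17, and orange/red pixel counts
for n in S:
    P=C[n]; h=cv2.cvtColor(S[n]['color'],cv2.COLOR_BGR2HSV)
    reg=(abs(P[...,0]-.5877)<.03)&(P[...,1]>-.005)&(P[...,1]<.075)&(P[...,2]>.09)&(P[...,2]<.175)
    Q=P[reg]; o=reg&(h[...,1]>130)&(h[...,2]>70)
    org=o&(h[...,0]>5)&(h[...,0]<24); red=o&((h[...,0]<=5)|(h[...,0]>172))
    print(n,'nose pts',len(Q),'ymax',np.sort(Q[:,1])[-4:].round(4) if len(Q) else '','orange',org.sum(),P[org].mean(0).round(4) if org.any() else '',P[org][:,1].max().round(4) if org.any() else '','red',red.sum())
if len(sys.argv)>1:
    a=cv2.resize(S['top']['color'][165:235,225:295],(400,400),interpolation=2); b=cv2.resize(S['scene']['color'][160:230,225:295],(400,400),interpolation=2)
    cv2.imwrite('pics/'+sys.argv[1],np.hstack([a,b]))
E
python3 tab.py tab0.png
```

```text
t 15.67 tcp [0.6278 0.0205 0.2286] yaw_y 90.03 tilt [-5.0e-04 -1.2e-03 -1.0e+00] F [-1.99 -4.4   3.26] w 0.0237 g 25.0
top nose pts 0 ymax  orange 0   red 0
scene nose pts 35 ymax [0.0175 0.0184 0.0191 0.0201] orange 2 [0.6027 0.0172 0.1488] 0.0191 red 0
```

View pics/tab0.png

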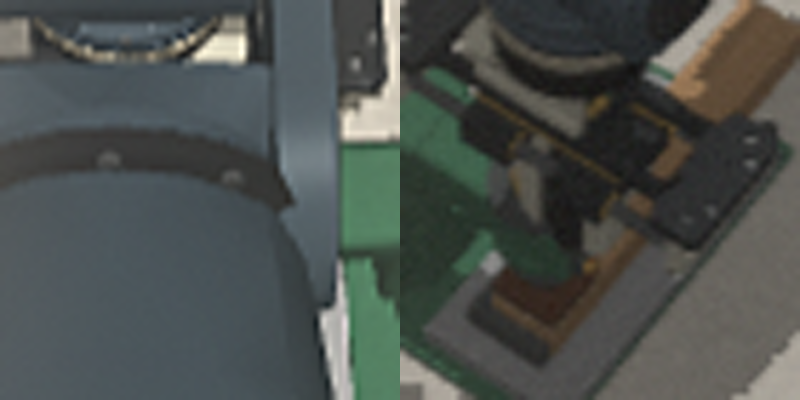

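```bash
cat > circ.py <<'E'
import numpy as np,sys
a0,step,n=map(float,sys.argv[1:4])
a=np.radians(a0-step*np.arange(n+1)); p=np.c_[-.06*np.cos(a),.06*np.sin(a)]
c=np.round(p,4); d=np.diff(c,axis=0)
for i in range(int(n)):
    print(list(d[i].round(4)),end='\n' if i%5==4 else ' ')
E
python3 circ.py 49.8 10 35
```

```text
[np.float64(-0.0074), np.float64(-0.0074)] [np.float64(-0.006), np.float64(-0.0086)] [np.float64(-0.0044), np.float64(-0.0095)] [np.float64(-0.0026), np.float64(-0.0101)] [np.float64(-0.0009), np.float64(-0.0104)]
[np.float64(0.0009), np.float64(-0.0104)] [np.float64(0.0028), np.float64(-0.0101)] [np.float64(0.0044), np.float64(-0.0095)] [np.float64(0.0061), np.float64(-0.0085)] [np.float64(0.0074), np.float64(-0.0074)]
[np.float64(0.0086), np.float64(-0.006)] [np.float64(0.0095), np.float64(-0.0044)] [np.float64(0.0101), np.float64(-0.0026)] [np.float64(0.0104), np.float64(-0.0009)] [np.float64(0.0104), np.float64(0.0009)]
[np.float64(0.0101), np.float64(0.0028)] [np.float64(0.0095), np.float64(0.0044)] [np.float64(0.0085), np.float64(0.0061)] [np.float64(0.0074), np.float64(0.0074)] [np.float64(0.006), np.float64(0.0086)]
[np.float64(0.0044), np.float64(0.0095)] [np.float64(0.0026), np.float64(0.0101)] [np.float64(0.0009), np.float64(0.0104)] [np.float64(-0.0009), np.float64(0.0104)] [np.float64(-0.0028), np.float64(0.0101)]
[np.float64(-0.0044), np.float64(0.0095)] [np.float64(-0.0061), np.float64(0.0085)] [np.float64(-0.0074), np.float64(0.0074)] [np.float64(-0.0086), np.float64(0.006)] [np.float64(-0.0095), np.float64(0.0044)]
[np.float64(-0.0101), np.float64(0.0026)] [np.float64(-0.0104), np.float64(0.0009)] [np.float64(-0.0104), np.float64(-0.0009)] [np.float64(-0.0101), np.float64(-0.0028)] [np.float64(-0.0095), np.float64(-0.0044)]
```

First 50°, then check forces.

Call:
jog_arm([
  [[-0.0074,-0.0074,0.0004],0,0.01],
  [[-0.006,-0.0086,0.0005],0,0.01],
  [[-0.0044,-0.0095,0.0004],0,0.01],
  [[-0.0026,-0.0101,0.0005],0,0.01],
  [[-0.0009,-0.0104,0.0004],0,0.01],
])

```text
t: 16.18
tcp_pos: [0.6502, -0.0238, 0.2265]
orientation: [-0.001, 1.0, 0.001, 0.001]
force: [4.2, 6.2, 1.6]
width: 0.256
gripper_force: 25.0
```

Call:
jog_arm([
  [[0,0,0],0,0.01],
])

```text
t: 16.27
tcp_pos: [0.6502, -0.0253, 0.2264]
orientation: [0.0, 1.0, 0.001, 0.002]
force: [5.1, -2.4, 1.2]
width: 0.257
gripper_force: 25.0
```

```bash
cat > ph.py <<'E'
from st import *
s,M=st(); d=s['tcp_pos'][:2]-[.5877,-.0257]; a=np.arctan2(d[1],d[0]); t=np.array([np.sin(a),-np.cos(a)]); F=s['force'][:2]
print('r',np.hypot(*d).round(4),'phi',np.degrees(a).round(1),'Ftang',(F@t).round(1),'Frad',(F@(d/np.hypot(*d))).round(1))
E
python3 ph.py
```

```text
t 16.27 tcp [ 0.6502 -0.0253  0.2264] yaw_y 89.99 tilt [-0.0032  0.0011 -1.    ] F [ 5.14 -2.39  1.2 ] w 0.0239 g 25.0
r 0.0625 phi 0.3 Ftang 2.4 Frad 5.1
```

Call:
jog_arm([
  [[-0.0001,-0.0104,0.0005],0,0.01],
  [[0.0028,-0.0101,0.0004],0,0.01],
  [[0.0044,-0.0095,0.0005],0,0.01],
  [[0.0061,-0.0085,0.0004],0,0.01],
  [[0.0074,-0.0074,0.0004],0,0.01],
])

```text
t: 16.68
tcp_pos: [0.6303, -0.0712, 0.2244]
orientation: [-0.0, 1.0, -0.0, 0.003]
force: [9.8, -3.0, -2.4]
width: 0.256
gripper_force: 25.0
```

Call:
jog_arm([
  [[0.0086,-0.006,0.0005],0,0.01],
  [[0.0095,-0.0044,0.0004],0,0.01],
  [[0.0101,-0.0026,0.0005],0,0.01],
  [[0.0104,-0.0009,0.0004],0,0.01],
  [[0.0104,0.0009,0.0004],0,0.01],
])

```text
t: 17.1
tcp_pos: [0.5802, -0.0856, 0.222]
orientation: [-0.0, 1.0, -0.001, 0.002]
force: [4.3, -8.7, -1.6]
width: 0.257
gripper_force: 25.0
```

Call:
jog_arm([
  [[0,0,0],0,0.01],
])

```text
t: 17.18
tcp_pos: [0.5787, -0.0852, 0.222]
orientation: [-0.0, 1.0, -0.001, 0.0]
force: [-3.5, -10.2, -0.1]
width: 0.254
gripper_force: 25.0
```

```bash
python3 ph.py
```

```text
t 17.18 tcp [ 0.5787 -0.0852  0.222 ] yaw_y 90.01 tilt [-0.001  -0.0026 -1.    ] F [ -3.5  -10.23  -0.08] w 0.0236 g 25.0
r 0.0601 phi -98.6 Ftang 1.9 Frad 10.6
```

Call:
jog_arm([
  [[0.0094,0.0012,0.0005],0,0.01],
  [[0.0095,0.0044,0.0004],0,0.01],
  [[0.0085,0.0061,0.0005],0,0.01],
  [[0.0074,0.0074,0.0004],0,0.01],
  [[0.006,0.0086,0.0004],0,0.01],
])

```text
t: 17.6
tcp_pos: [0.5385, -0.0567, 0.2197]
orientation: [-0.0, 1.0, -0.001, 0.001]
force: [0.9, -5.3, 1.1]
width: 0.252
gripper_force: 25.0
```

Call:
jog_arm([
  [[0.0044,0.0095,0.0005],0,0.01],
  [[0.0026,0.0101,0.0004],0,0.01],
  [[0.0009,0.0104,0.0005],0,0.01],
  [[-0.0009,0.0104,0.0004],0,0.01],
  [[-0.0028,0.0101,0.0004],0,0.01],
])

```text
t: 18.02
tcp_pos: [0.5343, -0.0056, 0.2174]
orientation: [-0.0, 1.0, -0.001, 0.0]
force: [1.3, -6.1, 1.3]
width: 0.259
gripper_force: 25.0
```

Call:
jog_arm([
  [[0,0,0],0,0.01],
])

```text
t: 18.1
tcp_pos: [0.5348, -0.0046, 0.2173]
orientation: [-0.001, 1.0, 0.0, 0.0]
force: [1.7, 2.5, 2.3]
width: 0.26
gripper_force: 25.0
```

```bash
sed -i 's/.5877,-.0257\]; a/.5902,-.0264]; a/' ph.py; python3 ph.py; python3 tab.py
```

```text
t 18.1 tcp [ 0.5348 -0.0046  0.2173] yaw_y 90.09 tilt [-9.e-04  0.e+00 -1.e+00] F [1.74 2.54 2.32] w 0.0242 g 25.0
r 0.0595 phi 158.5 Ftang 3.0 Frad -0.7
top nose pts 0 ymax  orange 0   red 0
scene nose pts 147 ymax [0.0181 0.0181 0.0184 0.0185] orange 6 [0.5792 0.0159 0.1455] 0.0177 red 0
```

Call:
jog_arm([
  [[-0.0044,0.0095,0.0004],0,0.01],
  [[-0.0061,0.0085,0.0005],0,0.01],
  [[-0.0074,0.0074,0.0004],0,0.01],
  [[-0.0086,0.006,0.0005],0,0.01],
  [[-0.0095,0.0044,0.0004],0,0.01],
])

```text
t: 18.62
tcp_pos: [0.5705, 0.03, 0.2151]
orientation: [-0.0, 1.0, -0.001, -0.0]
force: [-2.5, -6.6, 4.4]
width: 0.261
gripper_force: 25.0
```

Call:
jog_arm([
  [[0,0,0],0,0.01],
])

```text
t: 18.7
tcp_pos: [0.5716, 0.0302, 0.2151]
orientation: [-0.0, 1.0, -0.001, 0.0]
force: [3.1, -2.5, 4.5]
width: 0.257
gripper_force: 25.0
```

```bash
python3 ph.py; python3 tab.py; python3 circ.py 109.8 8 30 | sed 's/np.float64//g'
```

```text
t 18.7 tcp [0.5716 0.0302 0.2151] yaw_y 90.04 tilt [-7.0e-04 -1.1e-03 -1.0e+00] F [ 3.12 -2.53  4.51] w 0.0239 g 25.0
r 0.0596 phi 108.1 Ftang 2.2 Frad -3.4
top nose pts 0 ymax  orange 0   red 0
scene nose pts 147 ymax [0.018  0.0183 0.0185 0.0191] orange 9 [0.5858 0.0163 0.1466] 0.0191 red 0
[(-0.008), (0.0022)] [(-0.0083), (0.0012)] [(-0.0084), (-0.0001)] [(-0.0083), (-0.0012)] [(-0.008), (-0.0023)]
[(-0.0077), (-0.0034)] [(-0.007), (-0.0045)] [(-0.0064), (-0.0054)] [(-0.0056), (-0.0062)] [(-0.0047), (-0.007)]
[(-0.0036), (-0.0075)] [(-0.0026), (-0.008)] [(-0.0014), (-0.0082)] [(-0.0003), (-0.0084)] [(0.0009), (-0.0083)]
[(0.0021), (-0.0081)] [(0.0032), (-0.0078)] [(0.0042), (-0.0072)] [(0.0052), (-0.0066)] [(0.006), (-0.0058)]
[(0.0068), (-0.0049)] [(0.0074), (-0.0039)] [(0.0079), (-0.0028)] [(0.0082), (-0.0017)] [(0.0083), (-0.0006)]
[(0.0084), (0.0006)] [(0.0081), (0.0018)] [(0.0079), (0.0029)] [(0.0074), (0.0039)] [(0.0067), (0.005)]
```

Call:
jog_arm([
  [[-0.008,0.0022,0.0003],0,0.01],
  [[-0.0083,0.0012,0.0002],0,0.01],
  [[-0.0084,-0.0001,0.0003],0,0.01],
  [[-0.0083,-0.0012,0.0002],0,0.01],
  [[0,0,0],0,0.01],
])

```text
t: 19.22
tcp_pos: [0.6037, 0.0319, 0.2137]
orientation: [-0.0, 1.0, -0.0, -0.001]
force: [0.3, -4.5, 4.2]
width: 0.258
gripper_force: 25.0
```

```bash
python3 ph.py; python3 tab.py
```

```text
t 19.22 tcp [0.6037 0.0319 0.2137] yaw_y 90.0 tilt [ 1.6e-03 -5.0e-04 -1.0e+00] F [ 0.34 -4.55  4.16] w 0.024 g 25.0
r 0.0598 phi 77.0 Ftang 1.4 Frad -4.4
top nose pts 0 ymax  orange 0   red 0
scene nose pts 88 ymax [0.0161 0.0173 0.0185 0.0189] orange 3 [0.5988 0.0169 0.1482] 0.0189 red 0
```

Call:
jog_arm([
  [[-0.008,-0.0026,0.0004],0,0.01],
  [[-0.0077,-0.0036,0.0003],0,0.01],
  [[-0.007,-0.0045,0.0004],0,0.01],
  [[0,0,0],0,0.01],
])

```text
t: 19.65
tcp_pos: [0.6263, 0.0215, 0.2126]
orientation: [-0.0, 1.0, 0.0, -0.001]
force: [0.4, -3.0, 4.5]
width: 0.258
gripper_force: 25.0
```

```bash
python3 ph.py; python3 tab.py
```

```text
t 19.65 tcp [0.6263 0.0215 0.2126] yaw_y 90.01 tilt [ 1.5e-03  7.0e-04 -1.0e+00] F [ 0.38 -3.05  4.51] w 0.024 g 25.0
r 0.06 phi 53.0 Ftang 2.1 Frad -2.2
top nose pts 0 ymax  orange 0   red 0
scene nose pts 19 ymax [0.0135 0.0147 0.015  0.0185] orange 0   red 0
```

Call:
jog_arm([
  [[-0.0064,-0.0054,0.0004],0,0.01],
  [[-0.0056,-0.0062,0.0003],0,0.01],
  [[-0.0047,-0.007,0.0003],0,0.01],
  [[0,0,0],0,0.01],
])

```text
t: 20.08
tcp_pos: [0.6429, 0.0027, 0.2117]
orientation: [-0.0, 1.0, 0.0, -0.001]
force: [-1.2, -2.2, 2.7]
width: 0.259
gripper_force: 25.0
```

```bash
python3 ph.py; python3 tab.py
```

```text
t 20.08 tcp [0.6429 0.0027 0.2117] yaw_y 90.01 tilt [ 1.1e-03  9.0e-04 -1.0e+00] F [-1.23 -2.19  2.73] w 0.0241 g 25.0
r 0.0602 phi 28.9 Ftang 1.3 Frad -2.1
top nose pts 0 ymax  orange 0   red 0
scene nose pts 41 ymax [0.0163 0.0167 0.0191 0.0197] orange 2 [0.6057 0.0194 0.1493] 0.0197 red 0
```

Call:
jog_arm([
  [[-0.0036,-0.0075,0.0003],0,0.01],
  [[-0.0026,-0.008,0.0003],0,0.01],
  [[-0.0014,-0.0082,0.0003],0,0.01],
  [[0,0,0],0,0.01],
])

```text
t: 20.52
tcp_pos: [0.6505, -0.0209, 0.2116]
orientation: [-0.0, 1.0, 0.001, 0.0]
force: [-3.7, -1.3, 7.4]
width: 0.255
gripper_force: 25.0
```

```bash
python3 ph.py; python3 tab.py
```

```text
t 20.52 tcp [ 0.6505 -0.0209  0.2116] yaw_y 90.02 tilt [-1.0e-04  1.2e-03 -1.0e+00] F [-3.68 -1.34  7.45] w 0.0237 g 25.0
r 0.0606 phi 5.2 Ftang 1.0 Frad -3.8
top nose pts 0 ymax  orange 0   red 0
scene nose pts 12 ymax [0.0017 0.0019 0.018  0.019 ] orange 0   red 0
```

Call:
jog_arm([
  [[-0.0001,-0.0084,-0.0005],0,0.01],
  [[0.0009,-0.0083,-0.0004],0,0.01],
  [[0.0021,-0.0081,0],0,0.01],
  [[0,0,0],0,0.01],
])

```text
t: 20.95
tcp_pos: [0.6476, -0.0455, 0.2117]
orientation: [-0.0, 1.0, 0.001, 0.0]
force: [0.5, 0.5, 1.4]
width: 0.257
gripper_force: 25.0
```

```bash
python3 ph.py; python3 tab.py
```

```text
t 20.95 tcp [ 0.6476 -0.0455  0.2117] yaw_y 90.01 tilt [-6.0e-04  1.4e-03 -1.0e+00] F [0.49 0.5  1.36] w 0.0239 g 25.0
r 0.0605 phi -18.4 Ftang -0.6 Frad 0.3
top nose pts 0 ymax  orange 0   red 0
scene nose pts 142 ymax [0.0183 0.0183 0.0194 0.0195] orange 8 [0.5877 0.0167 0.1482] 0.0195 red 0
```

Call:
jog_arm([
  [[0.0032,-0.0078,0],0,0.01],
  [[0.0042,-0.0072,0],0,0.01],
  [[0.0052,-0.0066,0],0,0.01],
  [[0,0,0],0,0.01],
])

```text
t: 21.38
tcp_pos: [0.635, -0.0672, 0.2118]
orientation: [-0.0, 1.0, 0.0, 0.0]
force: [1.1, 0.1, -2.6]
width: 0.252
gripper_force: 25.0
```

```bash
python3 ph.py; python3 tab.py
```

```text
t 21.38 tcp [ 0.635  -0.0672  0.2118] yaw_y 90.02 tilt [-1.e-03  4.e-04 -1.e+00] F [ 1.07  0.09 -2.57] w 0.0234 g 25.0
r 0.0606 phi -42.4 Ftang -0.8 Frad 0.7
top nose pts 0 ymax  orange 0   red 0
scene nose pts 154 ymax [0.0172 0.0179 0.0191 0.0193] orange 10 [0.5874 0.0159 0.1458] 0.0193 red 0
```

Call:
jog_arm([
  [[0.006,-0.0058,0.0003],0,0.01],
  [[0.0068,-0.0049,0],0,0.01],
  [[0.0074,-0.0039,0],0,0.01],
  [[0,0,0],0,0.01],
])

```text
t: 21.82
tcp_pos: [0.6147, -0.0818, 0.2117]
orientation: [-0.0, 1.0, -0.0, 0.001]
force: [0.3, -0.4, -1.3]
width: 0.257
gripper_force: 25.0
```

```bash
python3 ph.py; python3 tab.py
```

```text
t 21.82 tcp [ 0.6147 -0.0818  0.2117] yaw_y 90.03 tilt [-1.1e-03 -2.0e-04 -1.0e+00] F [ 0.29 -0.43 -1.33] w 0.0239 g 25.0
r 0.0606 phi -66.1 Ftang -0.1 Frad 0.5
top nose pts 112 ymax [0.0172 0.018  0.0182 0.0183] orange 7 [0.5931 0.0168 0.1515] 0.0182 red 0
scene nose pts 152 ymax [0.0176 0.0178 0.0182 0.0186] orange 9 [0.5851 0.0158 0.1451] 0.0178 red 0
```

Turned 477°, and the tab is still in. Next 24°.

Call:
jog_arm([
  [[0.0079,-0.0028,0.0001],0,0.01],
  [[0.0082,-0.0017,0],0,0.01],
  [[0.0083,-0.0006,0],0,0.01],
  [[0,0,0],0,0.01],
])

```text
t: 22.25
tcp_pos: [0.5903, -0.0869, 0.2117]
orientation: [-0.0, 1.0, -0.0, 0.001]
force: [2.1, -2.0, 0.6]
width: 0.257
gripper_force: 25.0
```

```bash
python3 ph.py; python3 tab.py
```

```text
t 22.25 tcp [ 0.5903 -0.0869  0.2117] yaw_y 90.04 tilt [-1.e-03 -6.e-04 -1.e+00] F [ 2.14 -2.    0.62] w 0.0239 g 25.0
r 0.0605 phi -89.9 Ftang -2.1 Frad 2.0
top nose pts 103 ymax [0.0172 0.018  0.0182 0.0183] orange 8 [0.5929 0.0167 0.1524] 0.0182 red 0
scene nose pts 157 ymax [0.0183 0.0186 0.0187 0.0194] orange 12 [0.5857 0.0165 0.148 ] 0.0194 red 0
```

Call:
jog_arm([
  [[0.0084,0.0006,0],0,0.01],
  [[0.0081,0.0018,0],0,0.01],
  [[0.0079,0.0029,0],0,0.01],
  [[0,0,0],0,0.01],
])

```text
t: 22.68
tcp_pos: [0.5658, -0.0815, 0.2117]
orientation: [-0.0, 1.0, -0.0, 0.0]
force: [0.4, -2.5, -0.5]
width: 0.256
gripper_force: 25.0
```

```bash
python3 ph.py; python3 tab.py tab1.png; python3 circ.py 229.8 8 20 | sed 's/np.float64//g'
```

```text
t 22.68 tcp [ 0.5658 -0.0815  0.2117] yaw_y 90.05 tilt [-8.e-04 -8.e-04 -1.e+00] F [ 0.36 -2.45 -0.48] w 0.0238 g 25.0
r 0.0602 phi -113.9 Ftang -1.3 Frad 2.1
top nose pts 18 ymax [0.0172 0.018  0.0181 0.0183] orange 8 [0.5915 0.0168 0.1509] 0.0181 red 0
scene nose pts 156 ymax [0.0177 0.0182 0.0193 0.0196] orange 12 [0.5892 0.0165 0.1482] 0.0193 red 0
[(0.006), (0.0058)] [(0.0052), (0.0066)] [(0.0041), (0.0073)] [(0.0031), (0.0078)] [(0.002), (0.0081)]
[(0.0009), (0.0083)] [(-0.0004), (0.0084)] [(-0.0014), (0.0082)] [(-0.0026), (0.008)] [(-0.0037), (0.0075)]
[(-0.0047), (0.0069)] [(-0.0057), (0.0062)] [(-0.0064), (0.0054)] [(-0.0071), (0.0044)] [(-0.0077), (0.0034)]
[(-0.008), (0.0022)] [(-0.0083), (0.0012)] [(-0.0084), (-0.0001)] [(-0.0083), (-0.0012)] [(-0.008), (-0.0023)]
```

View pics/tab1.png

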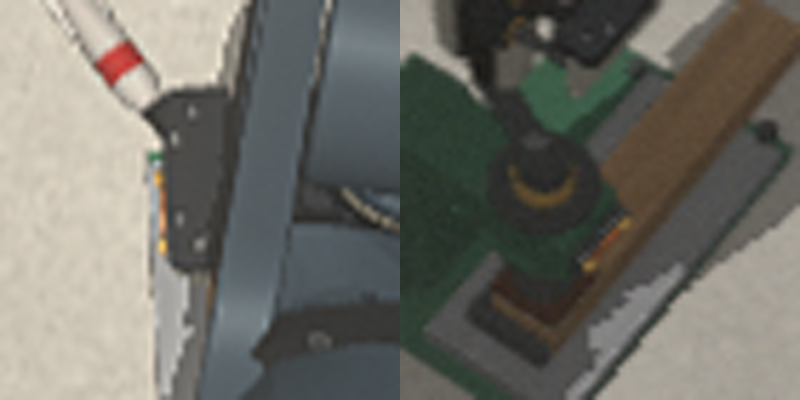

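The pad is down on the block and the tab is still flush in its housing at (610,240), with no protrusion. Next 24°.

Call:
jog_arm([
  [[0.0074,0.0039,0],0,0.01],
  [[0.0067,0.005,0],0,0.01],
  [[0.006,0.0058,0],0,0.01],
  [[0,0,0],0,0.01],
])

```text
t: 23.12
tcp_pos: [0.5458, -0.0667, 0.2116]
orientation: [-0.0, 1.0, -0.0, 0.0]
force: [0.5, -1.8, 1.3]
width: 0.257
gripper_force: 25.0
```

```bash
python3 ph.py; python3 tab.py
```

```text
t 23.12 tcp [ 0.5458 -0.0667  0.2116] yaw_y 90.06 tilt [-6.e-04 -9.e-04 -1.e+00] F [ 0.54 -1.76  1.33] w 0.0239 g 25.0
r 0.06 phi -137.8 Ftang -1.7 Frad 0.8
top nose pts 0 ymax  orange 0   red 0
scene nose pts 182 ymax [0.0298 0.03   0.0305 0.0309] orange 38 [0.5891 0.0232 0.1495] 0.0309 red 0
```

The tab has popped: the nose now reaches 31 mm instead of 19, showing orange. Stop, release and retreat upward.

Call:
jog_arm([
  [[0,0,0],0,0.03],
  [[0,0,0],0,0.04],
  [[0,0,0],0,0.05],
  [[0,0,0],0,0.06],
  [[0,0,0],0,0.06],
])

```text
t: 23.63
tcp_pos: [0.5457, -0.0667, 0.2112]
orientation: [-0.0, 1.0, 0.0, -0.0]
force: [0.6, -0.0, -0.8]
width: 0.561
gripper_force: 0.0
```

Call:
jog_arm([
  [[0,0,0],0,0.06],
  [[0,0,-0.01],0,0.06],
  [[0,0,-0.025],0,0.06],
  [[0,0,-0.035],0,0.06],
  [[0,0,-0.035],0,0.06],
])

```text
t: 24.05
tcp_pos: [0.5454, -0.0667, 0.3182]
orientation: [-0.0, 1.0, 0.0, -0.001]
force: [1.1, -0.0, 0.6]
width: 0.643
gripper_force: 0.0
```

Call:
jog_arm([
  [[0.03,0,-0.02],0,0.06],
  [[0.03,0,0],0,0.06],
  [[0.03,0,0],0,0.06],
  [[0.02,0,0],0,0.06],
  [[0,0,0],0,0.06],
])

```text
t: 24.47
tcp_pos: [0.4332, -0.0667, 0.3378]
orientation: [-0.0, 1.0, -0.0, 0.001]
force: [-0.3, 0.1, 0.0]
width: 0.644
gripper_force: 0.0
```

Call:
jog_arm([
  [[0,0,0],0,0.06],
  [[0,0,0],0,0.06],
  [[0,0,0],0,0.06],
])

```text
t: 24.72
tcp_pos: [0.4365, -0.0669, 0.3366]
orientation: [-0.0, 1.0, 0.0, 0.0]
force: [0.4, 0.1, 0.9]
width: 0.645
gripper_force: 0.0
```

```bash
python3 st.py; python3 tab.py tab2.png; python3 gx.py
```

```text
t 24.72 tcp [ 0.4365 -0.0669  0.3366] yaw_y 90.04 tilt [-2.e-04  0.e+00 -1.e+00] F [0.36 0.12 0.87] w 0.06 g 0.0
top nose pts 196 ymax [0.0295 0.0297 0.0299 0.0299] orange 51 [0.5888 0.0221 0.1515] 0.0299 red 1
scene nose pts 180 ymax [0.029  0.0291 0.0295 0.0298] orange 42 [0.5883 0.0223 0.1486] 0.0298 red 0
bar xmax [0.6106 0.6108 0.611  0.611  0.6111 0.6111 0.6112 0.6112 0.6115 0.6116
 0.6117 0.6121] stop x [0.6026 0.6035 0.6049 0.6083 0.6083 0.6085 0.6087 0.6089]
block pts 57 (array([593.4, -24.7]), array([36.3, 47.2]), 8.09)
```

View pics/tab2.png

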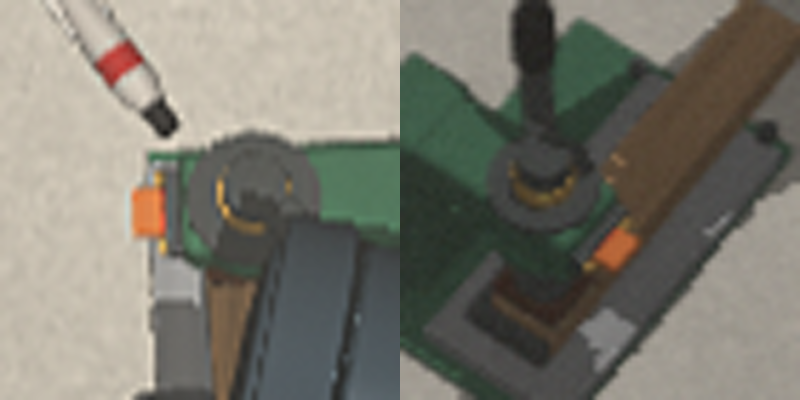

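The orange tab stands out at (148,212) in the top crop and (615,245) in the scene crop. The bar is at the stop with the pad down on the block, and the arm is clear, so I hand in.

```bash
python3 -c "
from bench import env
print(env.hand_in())"
```

```text
the job is handed in; nothing more can be done
None
```

The job is handed in, with no verdict returned: the bar lies home against the fence and end stop, clamped with the load tab out showing orange (not red), and the arm is clear of everything.

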